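Set out the blue, yellow and violet sample tubes in their cups

ROBOT

A 7-joint arm with a two-finger parallel gripper is mounted at the origin on the work surface; the furniture and walls round the work are solid. World frame = base frame: x ahead of the robot, y to its left, z up, the work surface at z = 0. Lengths are in m, angles in rad, forces in N, time in s.
With the tool pointing down it reaches from about 0.4 to 0.85 m from the base axis. Payload 6.9 kg.
Tool frame: the origin (TCP) lies on the mounting face of the last link; the fingertips stand ctrl.finger_overhang ahead of it and the grasp point (between the pads) lies 155 mm ahead of it (ctrl.finger_overhang is the distance from the TCP to the fingertips, in m); z points along the fingers, y is the line along which they close (so a half turn about z gives the same grasp; the last joint's range is limited). The gripper opens to 85 mm and grips with 20 to 120 N. Pads are 22 mm wide; open, the fingers measure 114 mm over their backs; the gripper's body (76 mm by 85 mm) begins 54 mm behind the grasp point. The pads swing forward as they close: fully open they stand 13 mm farther back than shut.
Start: joints at [-0.997, 0.507, -0.238, 1.5, 0.126, 1.149, -0.155], TCP at [0.282, 0.558, 0.405] pointing down, gripper open.
Joint ranges: [-3.08, 3.08], [-0.24, 2.05], [-1.43, 1.35], [0, 2.5], [-1.52, 4.66], [0.17, 1.96], [-2.89, 2.89]. Speed limits (rad/s): [2.39, 2.39, 3.14, 3.14, 3.14, 3.14, 3.14].

INTERFACE

Orientations are given as a 3x3 rotation matrix whose columns are the frame's x, y, z axes.
In Python, from station import ctrl, eyes, workorder gives the robot as it stands.
- The arm moves only by the tool step_arm, never from a script. Its argument "rows" is a list that holds one entry, the list of rows, each a list of 7 numbers: the turn, a rotation vector about the tool's x, y, z in rad, then the shift along the tool's x, y, z in m, then the finger opening in m, from 0 to 0.0854. A call has 1 to 20 rows; each row shifts and turns the commanded pose from where the row before left it, along the tool's axes as they then stand; what a row does not reach is not made up. A row lasts 1/8 s, in which the tool goes at most 62.5 mm and 10.7 degrees, less where a joint would pass 70% of its speed; a pose out of reach is approached as far as the arm can. A call is refused whole if a number of a shift passes 0.0625 or a number of a turn 0.188, either way. A call with a gripper value outside its range is refused whole. The fingers move at their own pace and stop on an object; "newtons" is the grip in N (left out, the last holds). Time passes only in rows, so rows that do not move let the fingers close. It gives the time, the measured TCP pose, the force and the opening at its end, in the units of the state.
- ctrl.sense(): the state, without advancing time (a new reading comes with each control period).
- eyes.read_camera(name): name is "side" or "top"; returns (picture, depth): 384x512x3 uint8, red, green, blue; 384x512 float32, m along the optical axis (not along the pixel's ray), 0 where there is no reading.
- eyes.calibration(name): a dict with "intrinsics" (3x3 intrinsics, pixels), "D" ([k1, k2, p1, p2, k3] as OpenCV has them; the pictures are not rectified), "T" (4x4, takes a point from camera to world coordinates). Camera axes: x right, y up, looking along -z (the intrinsics and any distortion apply to the point x, -y, -z); pixel columns grow to the right and rows downward; lengths in m; the calibration is good to about 2 mm. A picture is of the moment at which its call begins. calibration takes no time and is no camera call.
- workorder.close_job(): hands the job in, once; it reports no verdict.
The state is a dict: "time": time; "joints": joint angles; "qd": joint speeds; "joint_torque": joint torques, N m; "tool_pos": TCP position; "orientation": TCP orientation; "contact_force": force on the tool from outside, world axes, zero at the start; "wrist_torque": the same for the moment, N m; "width": opening from 0.0 (shut) to 1.0 (fully open).
Only numpy, scipy, OpenCV 4.12 (cv2) and the standard library are available. Lean on these libraries where they do the work, as an engineer would, in place of code of your own. Each camera call takes 0.05 s, during which the arm holds its last target. There are 200 camera calls.

TASK

Take the blue-capped, the yellow-capped and the violet-capped sample tubes out of the orange rack, in that order, and stand each in the cup of the colour of its cap, lowering it right to the bottom of the cup before you let go. Leave the two red-capped tubes where they are in the rack, and do not push the brown jar about.

Things in the scene. Friction and masses are not known exactly. Their poses are not given: they have to be found in the camera images.
- tube_blue: Glass blood sample tube with a BLUE cap; 90 mm tall, clear body 13 mm in diameter with a white label, cap 16 mm in diameter from 69 to 90 mm above the bottom end, about 12 g. Origin: centre of the bottom end; z runs up to the cap. Starts upright in a hole of the rack, its bottom 2 mm above the table, its cap just clear of the rack's top; at least 70 mm from the next tube. Holes are square, 16 mm wide: draw it straight up by the cap, at least 65 mm, before moving sideways.
- tube_yellow: Glass blood sample tube with a YELLOW cap; 90 mm tall, clear body 13 mm in diameter with a white label, cap 16 mm in diameter from 69 to 90 mm above the bottom end, about 12 g. Origin: centre of the bottom end; z runs up to the cap. Starts upright in a hole of the rack, its bottom 2 mm above the table, its cap just clear of the rack's top; at least 70 mm from the next tube. Holes are square, 16 mm wide: draw it straight up by the cap, at least 65 mm, before moving sideways.
- tube_violet: Glass blood sample tube with a VIOLET cap; 90 mm tall, clear body 13 mm in diameter with a white label, cap 16 mm in diameter from 69 to 90 mm above the bottom end, about 12 g. Origin: centre of the bottom end; z runs up to the cap. Starts upright in a hole of the rack, its bottom 2 mm above the table, its cap just clear of the rack's top; at least 70 mm from the next tube. Holes are square, 16 mm wide: draw it straight up by the cap, at least 65 mm, before moving sideways.
- cup_blue: Blue single-tube cup, fixed to the table where it stands. Origin: centre of its underside on the table, z up. Round foot 63 mm in diameter and 7 mm high; above it a cup of 30 mm outside and 22 mm inside diameter with its inner floor 7 mm above the table; from 47 mm up the mouth flares to 46 mm outside (about 37 mm inside) at the rim, 60 mm above the table. A tube standing in it may lean by up to about 12 degrees, its cap 15 mm clear of the rim.
- cup_yellow: Yellow single-tube cup, fixed to the table where it stands. Origin: centre of its underside on the table, z up. Round foot 63 mm in diameter and 7 mm high; above it a cup of 30 mm outside and 22 mm inside diameter with its inner floor 7 mm above the table; from 47 mm up the mouth flares to 46 mm outside (about 37 mm inside) at the rim, 60 mm above the table. A tube standing in it may lean by up to about 12 degrees, its cap 15 mm clear of the rim.
- cup_violet: Violet single-tube cup, fixed to the table where it stands. Origin: centre of its underside on the table, z up. Round foot 63 mm in diameter and 7 mm high; above it a cup of 30 mm outside and 22 mm inside diameter with its inner floor 7 mm above the table; from 47 mm up the mouth flares to 46 mm outside (about 37 mm inside) at the rim, 60 mm above the table. A tube standing in it may lean by up to about 12 degrees, its cap 15 mm clear of the rim.
- tube_red_a: Blood sample tube with a RED cap, same shape and size as the others (90 mm tall, cap 16 mm wide, origin at the centre of the bottom end, z up). Stands in the rack and stays there.
- tube_red_b: Blood sample tube with a RED cap, same shape and size as the others (90 mm tall, cap 16 mm wide, origin at the centre of the bottom end, z up). Stands in the rack and stays there.
- rack: Orange sample-tube rack, fixed to the table where it stands, 222 (x) x 188 (y) x 65 mm high, with a grid of square holes; origin at the centre of its underside on the table, z up. Holds the five tubes at the start.
- jar: Brown jar with a blue screw cap, 47 mm in diameter, 88 mm tall, standing loose beyond the cups; origin at the centre of its underside. A bystander.

How it is judged:
By the outcome, as a careful person would: the job done as asked, in the order asked, and still so for the second after the job is handed in, with the robot touching nothing.
It also fails if it takes over 83 s, if anything falls off the work surface, if the arm or the gripper's body presses on something with over 40 N, if the wrist force passes 120 N, or if a joint passes its speed limit or range.

## Working session

There is one attempt and no reset: what is moved stays moved. The work goes in short steps, Python scripts to look and compute and a tool call to move; the robot and the scene stay as the last step left them, time stands still between calls to the robot, and variables do not carry over. Pictures are saved under pics/ and viewed, on a budget of 14 in all, crops included, one or two more only if the job needs it, and the job is handed in when it is done.

Besides the shell and the picture viewer there is one more tool, called after ">>>" as name(argument=value, ...) on one line, values as JSON. step_arm: Moves the arm, as the interface text tells. Its arguments: {"type":"object","properties":{"rows":{"type":"array","items":{"type":"array","items":{"type":"array","items":{"type":"number"}}}},"newtons":{"type":"number"}},"required":["rows"]}

```bash
ls; mkdir -p pics; python3 - <<'E'
from station import ctrl, eyes
import cv2,numpy as np
s=ctrl.sense(); print(s, ctrl.finger_overhang)
for n in("top","side"):
    p,d=eyes.read_camera(n); c=eyes.calibration(n); print(n,c)
    np.savez(f"{n}0.npz",p=p,d=d)
    cv2.imwrite(f"pics/{n}0.png",p[:,:,::-1])
E
```

```text
pics
{'time': 0.0, 'joints': array([-0.99647971,  0.5083647 , -0.23750586,  1.50113744,  0.12572701,
        1.14885311, -0.15482018]), 'qd': array([-4.23367622e-04, -7.35043694e-04,  6.95683239e-04, -1.10045727e-05,
        9.58767577e-04, -1.84707008e-03, -9.93984780e-04]), 'joint_torque': array([-5.36561365e-04, -6.20595717e+01, -2.18698405e+00, -2.49661356e+01,
        1.26030270e-02,  1.14552258e-02, -8.56448054e-06]), 'tool_pos': array([0.28238822, 0.557365  , 0.40381045]), 'orientation': array([[-8.92100096e-01,  4.51837203e-01, -7.48472592e-04],
       [ 4.51837820e-01,  8.92098654e-01, -1.60533935e-03],
       [-5.76406502e-05, -1.77031161e-03, -9.99998431e-01]]), 'contact_force': array([-0.02032911, -0.15833547, -0.50340274]), 'wrist_torque': array([-0.02189075,  0.01032246,  0.02168755]), 'width': 0.9992621610737278} 0.1734
top {'intrinsics': array([[396.87209691,   0.        , 249.75537585],
       [  0.        , 396.87209691, 189.79475362],
       [  0.        ,   0.        ,   1.        ]]), 'D': array([-0.06054546,  0.        ,  0.        ,  0.        ,  0.        ]), 
[... 151 characters left out ...]
       1.54402638e-02],
       [ 9.91506146e-04,  2.16253868e-01,  9.76336664e-01,
         9.47778957e-01],
       [ 0.00000000e+00,  0.00000000e+00,  0.00000000e+00,
         1.00000000e+00]])}
side {'intrinsics': array([[352.53968713,   0.        , 257.9046365 ],
       [  0.        , 352.53968713, 187.32101454],
       [  0.        ,   0.        ,   1.        ]]), 'D': array([-0.04246197,  0.        ,  0.        ,  0.        ,  0.        ]), 'T': array([[ 0.84682111,  0.29080082, -0.44534132,  0.11402064],
       [-0.53132459,  0.42433336, -0.73323624, -0.72360016],
       [-0.02425253,  0.85754072,  0.51384407,  0.56869803],
       [ 0.        ,  0.        ,  0.        ,  1.        ]])}
```

View pics/top0.png

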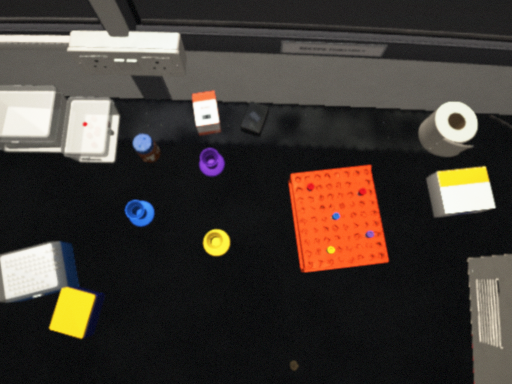

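View pics/side0.png

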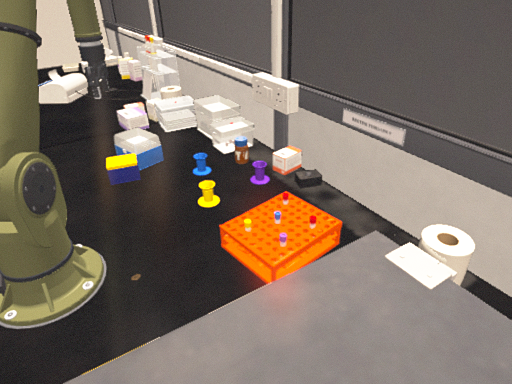

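Top view: caps are blue (335,216), yellow (331,250), violet (369,235), with red at (310,187) and (362,191). Cups are blue (139,212), yellow (216,242), violet (211,162), and the jar is at (145,147). The side view agrees, and the arm is out of the way.

```bash
cat > h.py <<'E'
import numpy as np, cv2
from station import ctrl, eyes
def rays(n,uv):
    c=eyes.calibration(n); q=cv2.undistortPoints(np.array(uv,float).reshape(-1,1,2),c["intrinsics"],np.array(c["D"])).reshape(-1,2)
    return np.c_[q[:,0],-q[:,1],-np.ones(len(q))]@c["T"][:3,:3].T, c["T"][:3,3]
def at_z(n,uv,z):
    r,o=rays(n,uv); return o+r*((z-o[2])/r[:,2])[:,None]
def cloud(n,d,mask):
    v,u=np.nonzero(mask&(d>0)); r,o=rays(n,np.c_[u,v]); return o+r*d[v,u][:,None], np.c_[u,v]
E
python3 - <<'E'
from h import *
H={'blue':(100,122),'yellow':(24,34),'violet':(125,148),'red':(174,181)}
seeds={'top':dict(tb=('blue',335,216),ty=('yellow',331,250),tv=('violet',369,235),ra=('red',310,187),rb=('red',362,191),cb=('blue',139,212),cy=('yellow',216,242),cv=('violet',211,162)),
'side':dict(tb=('blue',278,215),ty=('yellow',248,223),tv=('violet',283,237),ra=('red',285,197),rb=('red',312,219),cb=('blue',202,163),cy=('yellow',208,193),cv=('violet',260,172))}
for n in('top','side'):
    z=np.load(n+'0.npz');p,d=z['p'],z['d'];h=cv2.cvtColor(p,cv2.COLOR_RGB2HSV)
    for k,(c,u,v) in seeds[n].items():
        r=8 if k[0] in'tr' else 22
        m=np.zeros(d.shape,bool); m[v-r:v+r+1,u-r:u+r+1]=1
        lo,hi=H[c]; m&=(h[...,0]>=lo)&(h[...,0]<=hi)&(h[...,1]>120)&(h[...,2]>60)
        P,uv=cloud(n,d,m)
        zt=.092 if k[0] in'tr' else .06
        t=P[:,2]>zt-.005 if k[0] in 'tr' else P[:,2]>.052
        print(n,k,m.sum(),t.sum(),'zmax',P[:,2].max().round(4) if len(P) else 0,'top mean',P[t].mean(0).round(4),'mid',((P[t].max(0)+P[t].min(0))/2).round(4),'ext',np.ptp(P[t],axis=0).round(3),'ray',at_z(n,[uv[t].mean(0)],zt)[0].round(4))
    if n=='top':
        P,uv=cloud(n,d,(h[...,0]<12)&(h[...,1]>150)&(np.indices(d.shape)[1]>270)&(np.indices(d.shape)[0]>150)); P=P[(P[:,2]>.055)&(P[:,2]<.075)]
        print('rack z',np.median(P[:,2]),cv2.minAreaRect(P[:,:2].astype(np.float32)))
        P,uv=cloud(n,d,(np.indices(d.shape)[1]>125)&(np.indices(d.shape)[1]<165)&(np.indices(d.shape)[0]>130)&(np.indices(d.shape)[0]<165)); P=P[P[:,2]>.078]; print('jar',P.mean(0),np.ptp(P,axis=0))
E
```

```text
top tb 26 24 zmax 0.0963 top mean [ 0.5015 -0.167   0.0916] mid [ 0.5017 -0.167   0.0918] ext [0.009 0.012 0.009] ray [ 0.5014 -0.1669  0.092 ]
top ty 34 33 zmax 0.0927 top mean [ 0.4285 -0.1568  0.0903] mid [ 0.4285 -0.1574  0.0902] ext [0.011 0.013 0.005] ray [ 0.4284 -0.1565  0.092 ]
top tv 26 25 zmax 0.0931 top mean [ 0.4651 -0.2416  0.0901] mid [ 0.4652 -0.2414  0.0904] ext [0.009 0.011 0.005] ray [ 0.4649 -0.2411  0.092 ]
top ra 20 20 zmax 0.0946 top mean [ 0.5649 -0.1107  0.091 ] mid [ 0.5647 -0.1109  0.0911] ext [0.009 0.009 0.007] ray [ 0.5647 -0.1105  0.092 ]
top rb 19 16 zmax 0.093 top mean [ 0.5592 -0.227   0.09  ] mid [ 0.5594 -0.2267  0.0908] ext [0.007 0.01  0.005] ray [ 0.5588 -0.2265  0.092 ]
top cb 670 175 zmax 0.065 top mean [0.5048 0.285  0.0578] mid [0.5037 0.2831 0.0585] ext [0.042 0.044 0.013] ray [0.5044 0.2843 0.06  ]
top cy 510 153 zmax 0.0632 top mean [0.441  0.0985 0.0585] mid [0.4426 0.0989 0.0576] ext [0.043 0.043 0.011] ray [0.4408 0.0983 0.06  ]
top cv 616 159 zmax 0.064 top mean [0.6373 0.1221 0.0583] mid [0.6354 0.121  0.058 ] ext [0.043 0.043 0.012]
[... 661 characters left out ...]
side ra 27 19 zmax 0.0927 top mean [ 0.5648 -0.113   0.0905] mid [ 0.5652 -0.1109  0.09  ] ext [0.012 0.013 0.005] ray [ 0.5634 -0.1149  0.092 ]
side rb 33 24 zmax 0.0935 top mean [ 0.5589 -0.229   0.0909] mid [ 0.5588 -0.2276  0.0906] ext [0.014 0.013 0.006] ray [ 0.5579 -0.2301  0.092 ]
side cb 324 62 zmax 0.0623 top mean [0.5045 0.2869 0.0578] mid [0.5033 0.2857 0.0573] ext [0.042 0.043 0.01 ] ray [0.5027 0.2823 0.06  ]
side cy 348 85 zmax 0.0626 top mean [0.4427 0.1047 0.0576] mid [0.4411 0.1007 0.0573] ext [0.042 0.044 0.011] ray [0.4411 0.1007 0.06  ]
side cv 333 76 zmax 0.0623 top mean [0.634  0.1251 0.0577] mid [0.6323 0.1216 0.0572] ext [0.041 0.043 0.01 ] ray [0.6316 0.1212 0.06  ]
```

>>> step_arm(rows=[[[0, 0, -0.156, 0, 0, 0, 0.045], [0, 0, -0.156, 0, 0, 0, 0.045], [0, 0, -0.156, 0, 0, 0, 0.045], [0, 0, 0, -0.0137, -0.0453, 0, 0.045], [0, 0, 0, -0.0137, -0.0453, 0, 0.045], [0, 0, 0, -0.0137, -0.0453, 0, 0.045], [0, 0, 0, -0.0137, -0.0453, 0, 0.045], [0, 0, 0, -0.0137, -0.0453, 0, 0.045], [0, 0, 0, -0.0137, -0.0453, 0, 0.045], [0, 0, 0, -0.0137, -0.0453, 0, 0.045], [0, 0, 0, -0.0137, -0.0453, 0, 0.045], [0, 0, 0, -0.0137, -0.0453, 0, 0.045], [0, 0, 0, -0.0137, -0.0453, 0, 0.045], [0, 0, 0, -0.0137, -0.0453, 0, 0.045], [0, 0, 0, -0.0137, -0.0453, 0, 0.045], [0, 0, 0, -0.0137, -0.0453, 0, 0.045], [0, 0, 0, -0.0137, -0.0453, 0, 0.045], [0, 0, 0, 0, 0, 0, 0.045], [0, 0, 0, 0, 0, 0, 0.045]]], newtons=25)

```text
time: 2.48
tool_pos: [0.4735, -0.0764, 0.4043]
orientation: [[-1.0, 0.001, -0.001], [0.001, 1.0, 0.001], [0.001, 0.001, -1.0]]
contact_force: [0.2, 1.3, 1.1]
width: 0.522
```

>>> step_arm(rows=[[[0, 0, 0, -0.014, -0.0453, 0.02, 0.045], [0, 0, 0, -0.014, -0.0453, 0.02, 0.045], [0, 0, 0, 0, 0, 0.03, 0.045], [0, 0, 0, 0, 0, 0.03, 0.045], [0, 0, 0, 0, 0, 0, 0.045], [0, 0, 0, 0, 0, 0, 0.045]]])

```text
time: 3.22
tool_pos: [0.502, -0.1665, 0.3057]
orientation: [[-1.0, -0.001, 0.001], [-0.001, 1.0, -0.0], [-0.001, -0.0, -1.0]]
contact_force: [0.5, -0.6, 0.3]
width: 0.528
```

```bash
python3 - <<'E'
from h import *
s=ctrl.sense();print(s['tool_pos'],s['contact_force'])
a=[]
for n in("top","side"):
    p,d=eyes.read_camera(n); a.append(p[100:300,180:440,::-1])
cv2.imwrite("pics/a.png",cv2.resize(np.hstack(a),(780,300),interpolation=cv2.INTER_CUBIC))
E
```

```text
[ 0.50204505 -0.16654094  0.30570295] [ 0.4591732  -0.61998248  0.32697488]
```

View pics/a.png

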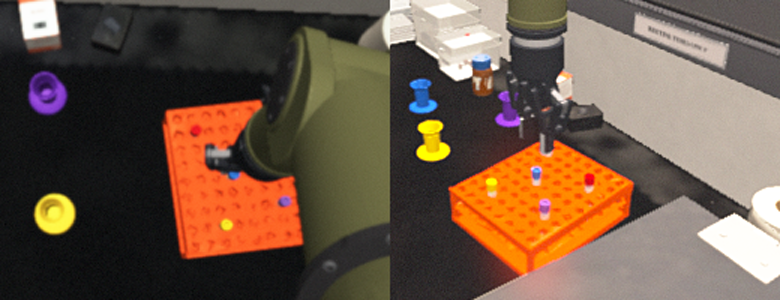

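The gripper hangs above the blue cap, with the caps visible beneath it. I'll check its alignment by projecting the fingertips into the side view.

```bash
cat >> h.py <<'E'
def proj(n,P):
    c=eyes.calibration(n); q=(np.atleast_2d(P)-c["T"][:3,3])@c["T"][:3,:3]; q=q*[1,-1,-1]
    return cv2.projectPoints(q,np.zeros(3),np.zeros(3),c["intrinsics"],np.array(c["D"]))[0].reshape(-1,2)
E
python3 - <<'E'
from h import *
p,d=eyes.read_camera("side")
t=np.array([.502,-.1665,0])
for u,v in proj("side",[t+[0,.0225,.136],t+[0,-.0225,.136],t+[0,0,.092],t+[0,0,.136]]): print(u,v); cv2.circle(p,(int(u*1),int(v)),1,(0,255,0),-1)
cv2.imwrite("pics/b.png",cv2.resize(p[130:260,220:350,::-1],(520,520),interpolation=cv2.INTER_CUBIC))
E
```

```text
271.26721637490857 192.60279939695462
282.5304812548745 201.3732127347881
276.71921474967627 212.72906506828616
276.7841373240458 196.89859390244
```

View pics/b.png

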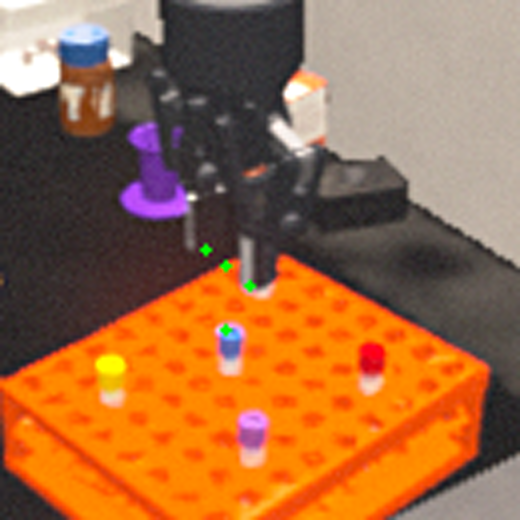

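Fingertip midpoint is at crop (226,270) against a predicted (228,268), and the cap top is around (231,330). It's aligned within about 2 mm, so I'll shift slightly and descend.

>>> step_arm(rows=[[[0, 0, 0, 0, -0.0015, 0.02, 0.045], [0, 0, 0, 0, 0, 0.02, 0.045], [0, 0, 0, 0, 0, 0.02, 0.045], [0, 0, 0, 0, 0, 0, 0.045], [0, 0, 0, 0, 0, 0, 0.045]]])

```text
time: 4.0
tool_pos: [0.502, -0.169, 0.2457]
orientation: [[-1.0, 0.001, 0.001], [0.001, 1.0, -0.0], [-0.001, -0.0, -1.0]]
contact_force: [0.3, 0.4, -0.3]
width: 0.526
```

```bash
python3 - <<'E'
from h import *
s=ctrl.sense();print(s['tool_pos'],s['contact_force'],s['time'])
p,d=eyes.read_camera("side")
cv2.imwrite("pics/c.png",cv2.resize(p[160:260,220:350,::-1],(780,600),interpolation=cv2.INTER_CUBIC))
E
```

```text
[ 0.50199406 -0.16901073  0.24573224] [ 0.32689987  0.38605508 -0.32960919] 4.0
```

View pics/c.png

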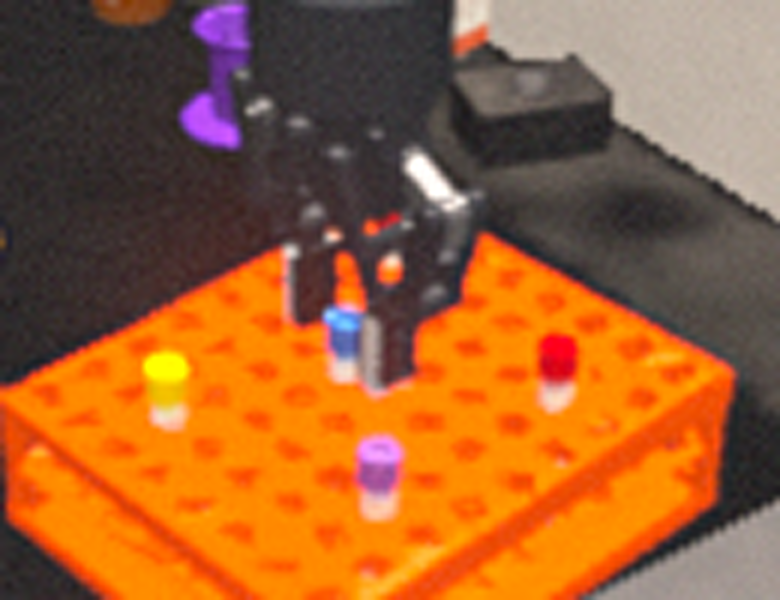

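The blue cap (345,340) sits between the fingers at (310,285) and (385,345), and both tips are clear of the rack. Next I'll lower 2.5 mm and close.

>>> step_arm(rows=[[[0, 0, 0, 0, 0, 0.0025, 0.045], [0, 0, 0, 0, 0, 0, 0.03], [0, 0, 0, 0, 0, 0, 0.02], [0, 0, 0, 0, 0, 0, 0.01], [0, 0, 0, 0, 0, 0, 0.01], [0, 0, 0, 0, 0, 0, 0.01], [0, 0, 0, 0, 0, 0, 0.01]]], newtons=25)

```text
time: 4.92
tool_pos: [0.5017, -0.1688, 0.2423]
orientation: [[-1.0, 0.001, 0.0], [0.001, 1.0, 0.0], [-0.0, 0.0, -1.0]]
contact_force: [-1.3, 0.7, 3.0]
width: 0.171
```

>>> step_arm(rows=[[[0, 0, 0, 0, 0, -0.01, 0.01], [0, 0, 0, 0, 0, -0.02, 0.01], [0, 0, 0, 0, 0, -0.025, 0.01], [0, 0, 0, 0, 0, -0.025, 0.01], [0, 0, 0, 0, 0, -0.025, 0.01], [0, 0, 0, 0, 0, -0.01, 0.01], [0, 0, 0, 0, 0, 0, 0.01], [0, 0, 0, 0, 0, 0, 0.01]]])

```text
time: 5.92
tool_pos: [0.5013, -0.1689, 0.3563]
orientation: [[-1.0, 0.001, -0.002], [0.001, 1.0, 0.0], [0.002, 0.0, -1.0]]
contact_force: [0.6, 0.6, -0.2]
width: 0.171
```

```bash
python3 - <<'E'
from h import *
s=ctrl.sense();print(s['tool_pos'],s['contact_force'],s['time'])
p,d=eyes.read_camera("side")
cv2.imwrite("pics/d.png",cv2.resize(p[130:260,220:350,::-1],(520,520),interpolation=cv2.INTER_CUBIC))
E
```

```text
[ 0.50130201 -0.16888467  0.35629304] [ 0.61420152  0.61813453 -0.2347262 ] 5.925
```

View pics/d.png

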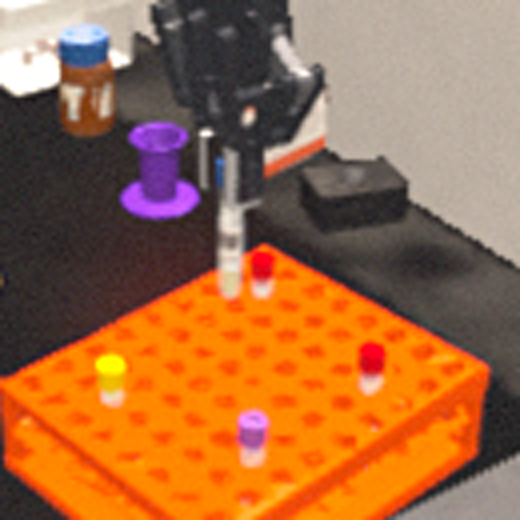

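The blue tube is held upright at crop (230,250), clear of the rack. Now to the blue cup.

>>> step_arm(rows=[[[0, 0, 0, 0, 0.02, 0, 0.01], [0, 0, 0, 0, 0.04, 0, 0.01], [0, 0, 0, 0, 0.05, 0, 0.01], [0, 0, 0, 0, 0.05, 0, 0.01], [0, 0, 0, 0, 0.05, 0, 0.01], [0, 0, 0, 0, 0.05, 0, 0.01], [0, 0, 0, 0, 0.05, 0, 0.01], [0, 0, 0, 0, 0.05, 0, 0.01], [0, 0, 0, -0.002, 0.05, 0, 0.01], [0, 0, 0, 0, 0.0334, 0, 0.01], [0, 0, 0, 0, 0.01, 0, 0.01], [0, 0, 0, 0, 0, 0, 0.01], [0, 0, 0, 0, 0, 0.02, 0.01], [0, 0, 0, 0, 0, 0.01, 0.01], [0, 0, 0, 0, 0, 0, 0.01], [0, 0, 0, 0, 0, 0, 0.01]]])

```text
time: 7.98
tool_pos: [0.5043, 0.284, 0.3277]
orientation: [[-1.0, 0.002, 0.001], [0.002, 1.0, 0.0], [-0.001, 0.0, -1.0]]
contact_force: [-0.7, -0.1, -0.6]
width: 0.172
```

```bash
python3 - <<'E'
from h import *
s=ctrl.sense();print(s['tool_pos'],s['contact_force'],s['time'])
a=[]
for n,(r,c) in dict(top=(150,80),side=(90,140)).items():
    p,d=eyes.read_camera(n); a.append(cv2.resize(p[r:r+120,c:c+120,::-1],(390,390),interpolation=cv2.INTER_CUBIC))
    print(n,proj(n,s['tool_pos']-[0,0,.241]))
cv2.imwrite("pics/e.png",np.hstack(a))
E
```

```text
[0.50429573 0.28402907 0.32769668] [-0.65573936 -0.14085458 -0.59635258] 7.975
top [[130.75935625 206.65705419]]
side [[199.30494403 148.57898831]]
```

View pics/e.png

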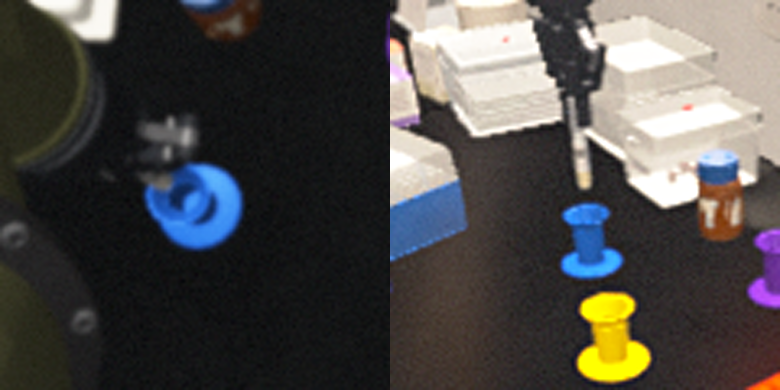

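Tube bottom is at side pixel (200,147.5) against a predicted (199,148.6), right above the cup mouth at (200,156). Lowering now.

>>> step_arm(rows=[[[0, 0, 0, 0, 0, 0.015, 0.01], [0, 0, 0, 0, 0, 0.015, 0.01], [0, 0, 0, 0, 0, 0.015, 0.01], [0, 0, 0, 0, 0, 0.015, 0.01], [0, 0, 0, 0, 0, 0.012, 0.01], [0, 0, 0, 0, 0, 0.006, 0.01], [0, 0, 0, 0, 0, 0, 0.01], [0, 0, 0, 0, 0, 0, 0.01]]])

```text
time: 9.07
tool_pos: [0.5042, 0.2846, 0.2496]
orientation: [[-1.0, 0.001, 0.001], [0.001, 1.0, 0.0], [-0.001, 0.0, -1.0]]
contact_force: [-0.1, -0.8, 0.1]
width: 0.172
```

>>> step_arm(rows=[[[0, 0, 0, 0, 0, 0.0015, 0.01], [0, 0, 0, 0, 0, 0.001, 0.01], [0, 0, 0, 0, 0, 0, 0.01], [0, 0, 0, 0, 0, 0, 0.01]]])

```text
time: 9.57
tool_pos: [0.5042, 0.2846, 0.2473]
orientation: [[-1.0, 0.001, 0.001], [0.001, 1.0, 0.001], [-0.001, 0.001, -1.0]]
contact_force: [-0.4, -0.0, 5.0]
width: 0.171
```

The 5 N contact came at the predicted height (0.2473), so the tube is on the cup's floor. Release.

>>> step_arm(rows=[[[0, 0, 0, 0, 0, 0, 0.025], [0, 0, 0, 0, 0, 0, 0.035], [0, 0, 0, 0, 0, 0, 0.045], [0, 0, 0, 0, 0, 0, 0.045], [0, 0, 0, 0, 0, 0, 0.045], [0, 0, 0, 0, 0, -0.015, 0.045], [0, 0, 0, 0, 0, -0.03, 0.045], [0, 0, 0, 0, 0, -0.04, 0.045], [0, 0, 0, 0, 0, -0.015, 0.045], [0, 0, 0, 0, 0, 0, 0.045]]])

```text
time: 10.82
tool_pos: [0.5041, 0.2845, 0.348]
orientation: [[-1.0, 0.001, 0.002], [0.001, 1.0, 0.001], [-0.002, 0.001, -1.0]]
contact_force: [-0.4, -0.7, -0.0]
width: 0.528
```

```bash
python3 - <<'E'
from h import *
s=ctrl.sense();print(s['tool_pos'],s['contact_force'],s['time'])
p,d=eyes.read_camera("side"); cv2.imwrite("pics/f.png",cv2.resize(p[90:240,140:290,::-1],(450,450),interpolation=cv2.INTER_CUBIC))
E
```

```text
[0.50405992 0.28451489 0.34804182] [-0.40752978 -0.66110228 -0.0174445 ] 10.825
```

View pics/f.png

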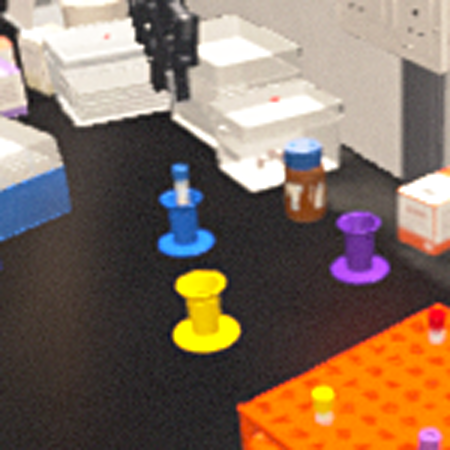

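The blue tube stands in its cup at crop (181,185). Next is yellow.

>>> step_arm(rows=[[[0, 0, 0, 0.004, -0.022, 0, 0.045], [0, 0, 0, 0.008, -0.045, 0, 0.045], [0, 0, 0, 0.008, -0.045, 0, 0.045], [0, 0, 0, 0.008, -0.045, 0, 0.045], [0, 0, 0, 0.008, -0.045, 0, 0.045], [0, 0, 0, 0.008, -0.045, 0, 0.045], [0, 0, 0, 0.008, -0.045, 0, 0.045], [0, 0, 0, 0.008, -0.045, 0, 0.045], [0, 0, 0, 0.008, -0.045, 0, 0.045], [0, 0, 0, 0.006, -0.045, 0, 0.045], [0, 0, 0, 0.002, -0.015, 0, 0.045], [0, 0, 0, 0, 0, 0.02, 0.045], [0, 0, 0, 0, 0, 0.02, 0.045], [0, 0, 0, 0, 0, 0.01, 0.045], [0, 0, 0, 0, 0, 0, 0.045], [0, 0, 0, 0, 0, 0, 0.045]]])

```text
time: 12.88
tool_pos: [0.4277, -0.1574, 0.2971]
orientation: [[-1.0, 0.001, 0.0], [0.001, 1.0, -0.0], [-0.0, -0.0, -1.0]]
contact_force: [-0.4, 0.6, 0.0]
width: 0.532
```

```bash
python3 - <<'E'
from h import *
s=ctrl.sense();print(s['tool_pos'],s['contact_force'],s['time'])
p,d=eyes.read_camera("side");h=cv2.cvtColor(p,cv2.COLOR_RGB2HSV)
m=np.zeros(d.shape,bool);m[212:235,236:262]=1;m&=(h[...,0]>=22)&(h[...,0]<=34)&(h[...,1]>120)
P,uv=cloud("side",d,m);print(len(P),P.mean(0),P[P[:,2]>.087].mean(0),uv.mean(0))
t=s['tool_pos']*[1,1,0]
for u,v in proj("side",[t+[0,.0225,s['tool_pos'][2]-.167],t+[0,-.0225,s['tool_pos'][2]-.167],t+[0,0,.092]]): cv2.circle(p,(round(u),round(v)),1,(0,255,0),-1)
cv2.imwrite("pics/g.png",cv2.resize(p[150:260,200:310,::-1],(550,550),interpolation=cv2.INTER_CUBIC))
E
```

```text
[ 0.42771605 -0.15740847  0.2970716 ] [-0.40780839  0.57785526  0.02385358] 12.875
50 [ 0.4289158  -0.15396849  0.08674823] [ 0.42696166 -0.15642334  0.09139633] [247.26 222.34]
```

View pics/g.png

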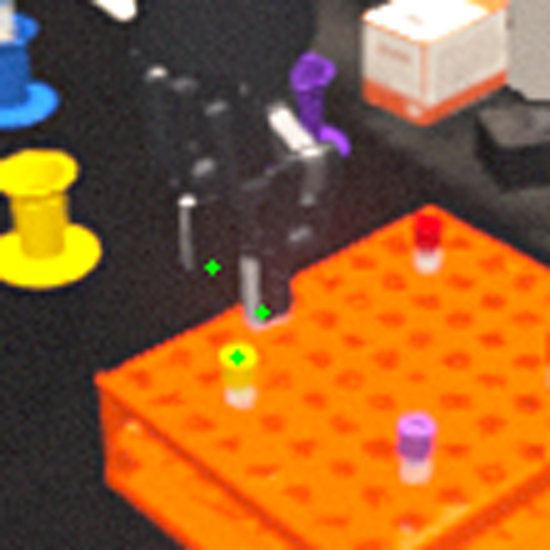

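The predicted grasp axis lands on the yellow cap at crop (238,357). Descend and grip.

>>> step_arm(rows=[[[0, 0, 0, 0, 0, 0.02, 0.045], [0, 0, 0, 0, 0, 0.02, 0.045], [0, 0, 0, 0, 0, 0.01, 0.045], [0, 0, 0, 0, 0, 0.0045, 0.045], [0, 0, 0, 0, 0, 0, 0.045], [0, 0, 0, 0, 0, 0, 0.03], [0, 0, 0, 0, 0, 0, 0.02], [0, 0, 0, 0, 0, 0, 0.01], [0, 0, 0, 0, 0, 0, 0.01], [0, 0, 0, 0, 0, 0, 0.01], [0, 0, 0, 0, 0, 0, 0.01]]], newtons=25)

```text
time: 14.3
tool_pos: [0.4278, -0.1574, 0.2425]
orientation: [[-1.0, 0.001, 0.001], [0.001, 1.0, -0.0], [-0.001, -0.0, -1.0]]
contact_force: [0.4, 1.1, 5.8]
width: 0.176
```

>>> step_arm(rows=[[[0, 0, 0, 0, 0, -0.01, 0.01], [0, 0, 0, 0, 0, -0.02, 0.01], [0, 0, 0, 0, 0, -0.025, 0.01], [0, 0, 0, 0, 0, -0.025, 0.01], [0, 0, 0, 0, 0, -0.02, 0.01], [0, 0, 0, 0, 0, -0.01, 0.01], [0, 0, 0, 0, 0, 0, 0.01], [0, 0, 0, -0.0012, 0.022, 0, 0.01], [0, 0, 0, -0.0025, 0.045, 0, 0.01], [0, 0, 0, -0.0025, 0.045, 0, 0.01], [0, 0, 0, -0.0025, 0.045, 0, 0.01], [0, 0, 0, -0.0025, 0.045, 0, 0.01], [0, 0, 0, -0.0025, 0.04, 0, 0.01], [0, 0, 0, -0.0005, 0.015, 0, 0.01], [0, 0, 0, 0, 0, 0, 0.01], [0, 0, 0, 0, 0, 0.02, 0.01], [0, 0, 0, 0, 0, 0, 0.01], [0, 0, 0, 0, 0, 0, 0.01]]])

```text
time: 16.55
tool_pos: [0.4422, 0.0985, 0.3324]
orientation: [[-1.0, 0.003, -0.0], [0.003, 1.0, -0.0], [0.0, -0.0, -1.0]]
contact_force: [0.3, 0.3, -0.2]
width: 0.173
```

```bash
python3 - <<'E'
from h import *
s=ctrl.sense();print(s['tool_pos'],s['contact_force'],s['time'],s['width'])
p,d=eyes.read_camera("side"); u,v=proj("side",s['tool_pos']-[0,0,.2405])[0]; cv2.circle(p,(round(u),round(v)),1,(0,255,0),-1)
cv2.imwrite("pics/i.png",cv2.resize(p[100:240,140:280,::-1],(560,560),interpolation=cv2.INTER_CUBIC))
E
```

```text
[0.44217659 0.09845143 0.33244949] [ 0.28663126  0.29490413 -0.16187761] 16.55 0.17266312691354369
```

View pics/i.png

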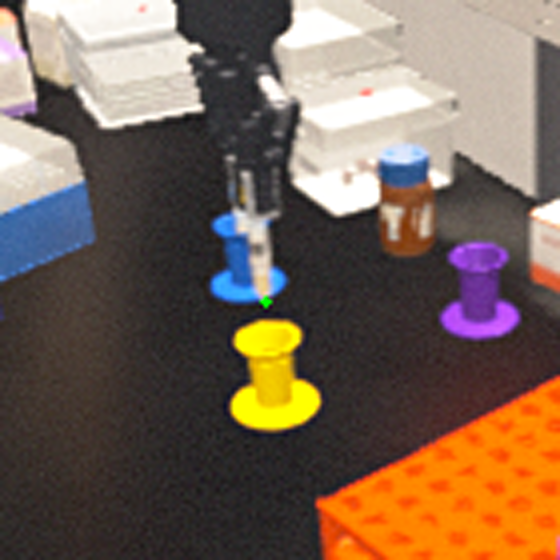

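The yellow tube's bottom (264,299) matches the mark above the yellow cup's mouth (268,337). Lower it.

>>> step_arm(rows=[[[0, 0, 0, 0, 0.0007, 0.015, 0.01], [0, 0, 0, 0, 0, 0.015, 0.01], [0, 0, 0, 0, 0, 0.015, 0.01], [0, 0, 0, 0, 0, 0.015, 0.01], [0, 0, 0, 0, 0, 0.015, 0.01], [0, 0, 0, 0, 0, 0.006, 0.01], [0, 0, 0, 0, 0, 0.002, 0.01], [0, 0, 0, 0, 0, 0.001, 0.01], [0, 0, 0, 0, 0, 0, 0.01], [0, 0, 0, 0, 0, 0, 0.01]]])

```text
time: 17.85
tool_pos: [0.4421, 0.1002, 0.2484]
orientation: [[-1.0, 0.001, 0.0], [0.001, 1.0, 0.0], [-0.0, 0.0, -1.0]]
contact_force: [-0.3, 0.3, -0.4]
width: 0.17
```

>>> step_arm(rows=[[[0, 0, 0, 0, 0, 0.001, 0.01], [0, 0, 0, 0, 0, 0, 0.01], [0, 0, 0, 0, 0, 0, 0.01]]])

```text
time: 18.23
tool_pos: [0.4422, 0.1003, 0.2475]
orientation: [[-1.0, 0.001, 0.001], [0.001, 1.0, 0.0], [-0.001, 0.0, -1.0]]
contact_force: [-0.5, 0.5, 5.0]
width: 0.172
```

Bottom reached at the expected height. Release, lift, and go to violet.

>>> step_arm(rows=[[[0, 0, 0, 0, 0, 0, 0.025], [0, 0, 0, 0, 0, 0, 0.035], [0, 0, 0, 0, 0, 0, 0.045], [0, 0, 0, 0, 0, 0, 0.045], [0, 0, 0, 0, 0, 0, 0.045], [0, 0, 0, 0, 0, -0.015, 0.045], [0, 0, 0, 0, 0, -0.03, 0.045], [0, 0, 0, 0, 0, -0.04, 0.045], [0, 0, 0, 0, 0, -0.015, 0.045], [0, 0, 0, 0, 0, 0, 0.045]]])

```text
time: 19.48
tool_pos: [0.4422, 0.1003, 0.3481]
orientation: [[-1.0, 0.001, 0.003], [0.001, 1.0, 0.001], [-0.003, 0.001, -1.0]]
contact_force: [0.4, -0.3, -0.4]
width: 0.528
```

>>> step_arm(rows=[[[0, 0, 0, -0.001, -0.022, 0, 0.045], [0, 0, 0, -0.003, -0.045, 0, 0.045], [0, 0, 0, -0.003, -0.045, 0, 0.045], [0, 0, 0, -0.003, -0.045, 0, 0.045], [0, 0, 0, -0.003, -0.045, 0, 0.045], [0, 0, 0, -0.003, -0.045, 0, 0.045], [0, 0, 0, -0.003, -0.045, 0, 0.045], [0, 0, 0, -0.003, -0.035, 0, 0.045], [0, 0, 0, -0.001, -0.015, 0, 0.045], [0, 0, 0, 0, 0, 0.02, 0.045], [0, 0, 0, 0, 0, 0.02, 0.045], [0, 0, 0, 0, 0, 0.01, 0.045], [0, 0, 0, 0, 0, 0, 0.045], [0, 0, 0, 0, 0, 0, 0.045]]])

```text
time: 21.22
tool_pos: [0.465, -0.2416, 0.2977]
orientation: [[-1.0, 0.0, 0.001], [0.0, 1.0, -0.0], [-0.001, -0.0, -1.0]]
contact_force: [0.1, 0.1, -0.1]
width: 0.527
```

```bash
python3 - <<'E'
from h import *
s=ctrl.sense();print(s['tool_pos'],s['contact_force'],s['time'])
p,d=eyes.read_camera("side")
t=s['tool_pos']*[1,1,0]
for u,v in proj("side",[t+[0,.0225,s['tool_pos'][2]-.167],t+[0,-.0225,s['tool_pos'][2]-.167],t+[0,0,.092]]): cv2.circle(p,(round(u),round(v)),1,(0,255,0),-1)
cv2.imwrite("pics/j.png",cv2.resize(p[130:280,180:330,::-1],(600,600),interpolation=cv2.INTER_CUBIC))
E
```

```text
[ 0.46501525 -0.24158993  0.29765493] [ 0.05773594  0.12188353 -0.07370171] 21.225
```

View pics/j.png

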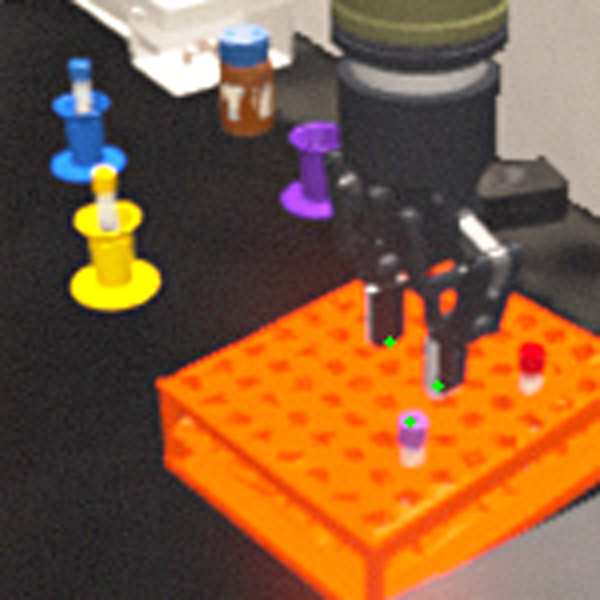

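Blue and yellow both stand in their cups, and the gripper is aligned on the violet cap (410,422). Descend and grip.

>>> step_arm(rows=[[[0, 0, 0, -0.0005, -0.0005, 0.02, 0.045], [0, 0, 0, 0, 0, 0.02, 0.045], [0, 0, 0, 0, 0, 0.01, 0.045], [0, 0, 0, 0, 0, 0.005, 0.045], [0, 0, 0, 0, 0, 0, 0.045], [0, 0, 0, 0, 0, 0, 0.03], [0, 0, 0, 0, 0, 0, 0.02], [0, 0, 0, 0, 0, 0, 0.01], [0, 0, 0, 0, 0, 0, 0.01], [0, 0, 0, 0, 0, 0, 0.01], [0, 0, 0, 0, 0, 0, 0.01]]], newtons=25)

```text
time: 22.65
tool_pos: [0.4655, -0.2423, 0.2426]
orientation: [[-1.0, 0.001, 0.001], [0.001, 1.0, -0.0], [-0.001, -0.0, -1.0]]
contact_force: [0.0, 0.1, 5.9]
width: 0.171
```

>>> step_arm(rows=[[[0, 0, 0, 0, 0, -0.01, 0.01], [0, 0, 0, 0, 0, -0.02, 0.01], [0, 0, 0, 0, 0, -0.025, 0.01], [0, 0, 0, 0, 0, -0.025, 0.01], [0, 0, 0, 0, 0, -0.02, 0.01], [0, 0, 0, 0, 0, -0.01, 0.01], [0, 0, 0, 0, 0, 0, 0.01], [0, 0, 0, -0.0106, 0.0227, 0, 0.01], [0, 0, 0, -0.0211, 0.0454, 0, 0.01], [0, 0, 0, -0.0211, 0.0454, 0, 0.01], [0, 0, 0, -0.0211, 0.0454, 0, 0.01], [0, 0, 0, -0.0211, 0.0454, 0, 0.01], [0, 0, 0, -0.0211, 0.0454, 0, 0.01], [0, 0, 0, -0.0211, 0.0454, 0, 0.01], [0, 0, 0, -0.0211, 0.0454, 0, 0.01], [0, 0, 0, -0.0106, 0.0227, 0, 0.01], [0, 0, 0, 0, 0, 0, 0.01], [0, 0, 0, 0, 0, 0.02, 0.01], [0, 0, 0, 0, 0, 0, 0.01], [0, 0, 0, 0, 0, 0, 0.01]]])

```text
time: 25.15
tool_pos: [0.6344, 0.1198, 0.3324]
orientation: [[-1.0, 0.002, -0.0], [0.002, 1.0, -0.0], [0.0, -0.0, -1.0]]
contact_force: [0.6, 0.6, -0.6]
width: 0.173
```

```bash
python3 - <<'E'
from h import *
s=ctrl.sense();print(s['tool_pos'],s['contact_force'],s['time'],s['width'])
p,d=eyes.read_camera("side"); u,v=proj("side",s['tool_pos']-[0,0,.2405])[0]; cv2.circle(p,(round(u),round(v)),1,(0,255,0),-1)
cv2.imwrite("pics/k.png",cv2.resize(p[90:230,190:330,::-1],(560,560),interpolation=cv2.INTER_CUBIC))
E
```

```text
[0.6344304  0.1198323  0.33235458] [ 0.60219979  0.61314243 -0.64570885] 25.15 0.17306360487378172
```

View pics/k.png

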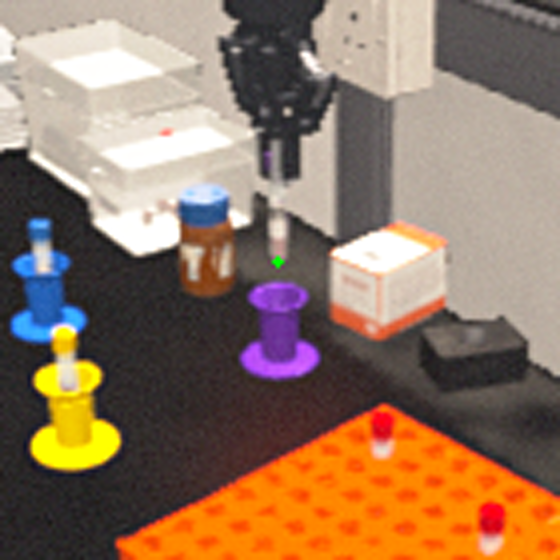

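The violet tube is held upright with its bottom at (278,260), over the cup mouth (278,295). Lower it.

>>> step_arm(rows=[[[0, 0, 0, 0, 0.001, 0.015, 0.01], [0, 0, 0, 0, 0, 0.015, 0.01], [0, 0, 0, 0, 0, 0.015, 0.01], [0, 0, 0, 0, 0, 0.015, 0.01], [0, 0, 0, 0, 0, 0.015, 0.01], [0, 0, 0, 0, 0, 0.006, 0.01], [0, 0, 0, 0, 0, 0.002, 0.01], [0, 0, 0, 0, 0, 0.001, 0.01], [0, 0, 0, 0, 0, 0, 0.01], [0, 0, 0, 0, 0, 0, 0.01]]])

```text
time: 26.45
tool_pos: [0.6345, 0.1218, 0.2486]
orientation: [[-1.0, 0.001, 0.001], [0.001, 1.0, 0.0], [-0.001, 0.0, -1.0]]
contact_force: [-0.1, -0.1, -0.1]
width: 0.171
```

>>> step_arm(rows=[[[0, 0, 0, 0, 0, 0.001, 0.01], [0, 0, 0, 0, 0, 0, 0.01], [0, 0, 0, 0, 0, 0, 0.01]]])

```text
time: 26.82
tool_pos: [0.6347, 0.1218, 0.2477]
orientation: [[-1.0, 0.001, 0.001], [0.001, 1.0, 0.0], [-0.001, 0.0, -1.0]]
contact_force: [-0.4, -0.2, 4.7]
width: 0.175
```

>>> step_arm(rows=[[[0, 0, 0, 0, 0, 0, 0.025], [0, 0, 0, 0, 0, 0, 0.035], [0, 0, 0, 0, 0, 0, 0.045], [0, 0, 0, 0, 0, 0, 0.045], [0, 0, 0, 0, 0, 0, 0.045], [0, 0, 0, 0, 0, -0.015, 0.045], [0, 0, 0, 0, 0, -0.03, 0.045], [0, 0, 0, 0, 0, -0.04, 0.045], [0, 0, 0, 0, 0, -0.04, 0.045], [0, 0, 0, 0, 0, -0.02, 0.045], [0, 0, 0, 0, 0, 0, 0.045], [0, 0, 0, 0, 0, 0, 0.045]]])

```text
time: 28.32
tool_pos: [0.6341, 0.1217, 0.3916]
orientation: [[-1.0, 0.001, -0.001], [0.001, 1.0, -0.0], [0.001, -0.0, -1.0]]
contact_force: [-0.3, -0.6, -0.3]
width: 0.528
```

```bash
python3 - <<'E'
from h import *
s=ctrl.sense();print(s['tool_pos'],s['contact_force'],s['time'],s['width'])
p,d=eyes.read_camera("side"); h=cv2.cvtColor(p,cv2.COLOR_RGB2HSV)
for k,(x,y),(lo,hi) in(('b',(.504,.2845),(100,122)),('y',(.442,.1),(22,34)),('v',(.6345,.1215),(125,148))):
    P,_=cloud("side",d,(h[...,0]>=lo)&(h[...,0]<=hi)&(h[...,1]>100)); P=P[np.hypot(P[:,0]-x,P[:,1]-y)<.03]; Q=P[P[:,2]>.075]; print(k,len(Q),Q.mean(0).round(4),P[:,2].max().round(4))
P,uv=cloud("side",d,d>0); j=(np.hypot(P[:,0]-.6528,P[:,1]-.2728)<.05)&(P[:,2]>.083)&(P[:,2]<.1); print('jar',j.sum(),P[j].mean(0).round(4))
cv2.imwrite("pics/l.png",cv2.resize(p[90:280,150:350,::-1],(600,570),interpolation=cv2.INTER_CUBIC))
E
```

```text
[0.63410306 0.12168811 0.39157168] [-0.28269972 -0.55240249 -0.34912162] 28.325 0.527687184867442
b 20 [0.5046 0.2813 0.0933] 0.0984
y 29 [0.4412 0.0983 0.0918] 0.0981
v 17 [0.6329 0.119  0.0927] 0.098
jar 73 [0.6511 0.2708 0.0881]
```

View pics/l.png

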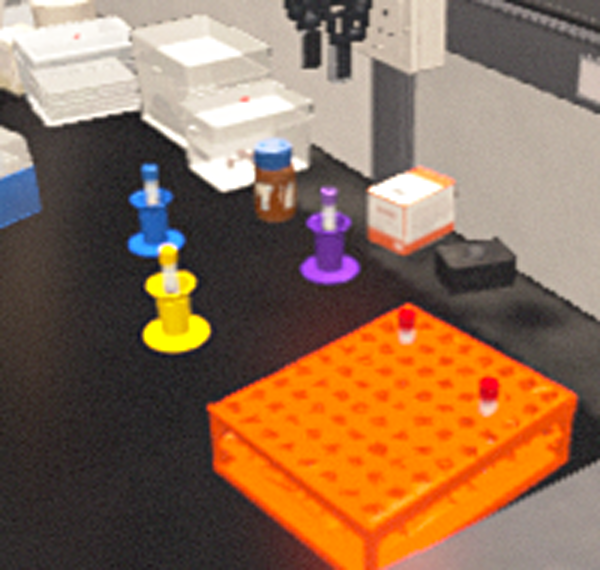

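All three tubes stand in their cups with tops at about 98 mm (97 expected). The reds are still in the rack, the jar hasn't moved, and the gripper is clear.

```bash
python3 -c "
from station import workorder; print(workorder.close_job())"
```

```text
the job is handed in; nothing more can be done
None
```

I moved the blue, yellow and violet tubes, in that order, from the rack to the cups of their own colour, and handed the job in at about 28 s of the 83 s allowed. I lowered each tube until it touched the cup floor at the expected height, with about 5 N of contact, before letting go.

- **Tubes:** in the last camera check all three stood upright with cap tops at about 98 mm, against 97 mm expected for a tube on the cup floor.
- **Red tubes and jar:** both red tubes were still in the rack. The jar's measured position agreed with the first one to within about 2–3 mm, which is the camera error.
- **Gripper:** it was open, raised and touching nothing.

The highest force I read was about 6 N, sampled only at the end of each move. No check failed or disagreed.

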